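# Put the sanding block away and click its case shut

## Robot

A 6-joint arm with a two-finger parallel gripper is mounted at the origin on the work surface. World frame = base frame: x ahead of the robot, y to its left, z up, the work surface at z = 0. Lengths are in m, angles in rad, forces in N, time in s.
With the tool pointing down it reaches from about 0.3 to 0.875 m from the base axis. Payload 6.4 kg.
Tool frame: the origin (TCP) lies between the finger pads; the fingertips stand 19 mm ahead of it and the grasp point (between the pads) is the TCP; z points along the fingers, y is the direction in which the jaws open and shut (so a half turn about z gives the same grasp; the last joint's range is limited). The gripper opens to 88 mm and grips with 3 to 60 N. Pads are 18 mm wide; open, the fingers measure 123 mm over their backs; the gripper's body (75 mm by 187 mm) begins 45 mm behind the grasp point.
Start: joints at [-1.479, 0.181, 1.607, -0, 1.354, -0.206], TCP at [0.169, -0.55, 0.258] pointing down, gripper open.
Joint ranges: [-2.99, 2.99], [-0.89, 2.07], [0.3, 2.58], [-1.14, 4.28], [0, 2.63], [-3.12, 3.12]. Speed limits (rad/s): [2.57, 2.57, 3.01, 3.14, 3.14, 3.14].

## Interface

Orientations are given as [roll, pitch, yaw] about the fixed x, y, z axes, in that order (R = Rz(yaw) Ry(pitch) Rx(roll)).
In Python, from workcell import ctrl, snapshot, masks_of gives the robot as it stands.
- The arm moves only by the shell command python3 -m creep 'ROWS' [FORCE]. ROWS is JSON, a list of rows, each a list of 3 entries, a list of its own where there are three numbers: the shift along the world's x, y, z in cm, then the turn, a rotation vector about the world's x, y, z in rad, then the gripper command: -1 is shut, 1 is fully open, values between are in proportion. In form: [[[x, y, z], [rx, ry, rz], fingers], ...]. A call has 1 to 8 rows; each row is the pose to reach, as a shift and turn from the pose commanded when the call began; what a row does not reach only later rows make up. A row lasts 1/12 s, in which the tool goes at most 41.7 mm and 7.16 degrees, less where a joint would pass 70% of its speed; a pose out of reach is approached as far as the arm can. A call with a gripper value outside its range is refused whole. The fingers move at their own pace and stop on an object; FORCE is the grip in N (left out, the last holds). Time passes only in rows, so rows that repeat a pose let the fingers close. It gives the time, the measured TCP pose, the force and the opening at its end, in the units of the state.
- ctrl.read_state(): the state, without advancing time (a new reading comes with each control period).
- snapshot(name): name is "scene" or "top"; returns a dict with "frame" (480x640x3 uint8, red, green, blue), "mtx" (3x3 intrinsics, pixels), "dist_coeffs" ([k1, k2, p1, p2, k3] as OpenCV has them; the pictures are not rectified), "rvec" (rotation vector, rad) and "tvec" (3), from world to camera coordinates, as OpenCV has them. Camera axes: x right, y down, z forward; pixel columns grow to the right and rows downward; lengths in m; the calibration is good to about 2 mm. A picture is of the moment at which its call begins. There is no depth.
- ctrl.job_done(): hands the job in, once; it reports no verdict.
Trained networks look in the newest picture that a camera, given by its name, has taken for a name from the list of things; names that differ only in an ending like _2 or _b are one class to them, and where a whole thing is asked for, a point or a joint stands for the part that bears it (a point fixed in the world has none). Each returns a list of dicts, best first, with "confidence" (0 to 1); they miss things now and then, are a little off and sometimes report something else, mostly with a low value. They report only what shows in the picture. A call takes as long as a camera call. They do not tell look-alikes from the thing itself.
- masks_of(camera, query): "pixels" (480x640 bool, what is visible of it) and "rect" ([left, top, width, height] in pixels, round what is visible of it).
The state is a dict: "t": time; "joint_pos": joint angles; "qd": joint speeds; "effort": joint torques, N m; "eef_pos": TCP position; "tool_rot": TCP orientation; "wrist_force": force on the tool from outside, world axes, zero at the start; "wrist_torque": the same for the moment, N m; "opening": finger opening in m.
Only numpy, scipy, OpenCV 4.12 (cv2) and the standard library are available. Lean on these libraries where they do the work, as an engineer would, in place of code of your own. Each camera call takes 0.05 s, during which the arm holds its last target.

## Task

Put the cork sanding block into the empty wide bay of the open sanding case, lying flat with its red face down, and let go of it before you close the lid. Then swing the orange lid shut and press its far edge (opposite the hinge) down, firmly but gently, until the spring catch clicks and the lid stays shut by itself; the plastic cracks if you lean on it hard. Leave the other things on the bench where they are.

Things in the scene. Friction and masses are not known exactly. Their poses are not given: they have to be found in the camera images.
- case: Dark grey open-topped plastic case, fixed to the bench, 115 x 190 x 55 mm high (its x, y, z), walls 4 mm. Origin at the centre of its underside; x points from the hinge side (nearer the robot) to the catch side, z up. A 4 mm divider 49 mm high at y = +30 mm parts the wide empty bay (-y) from a narrow bay with red abrasive sheets. Case and lid crack if the robot pushes on them with over 20 N.
- bay (a point): Centre of the floor of the wide bay, 4 mm above the bench; the bay measures 107 mm along x and 119 mm along y inside. Axes as the case.
- catch_wall (a point): Middle of the top edge of the case's +x wall, 55 mm above the bench; axes as the case. Just outside it, up to 18 mm out and 77 mm above the bench, stand the black spring catch and, 21 mm to each side of it, a sprung steel pin that lifts the lid. Catch and pins together sit anywhere in a 14 mm range of heights from case to case, and this is not measured.
- lid (a joint): Angle of the orange lid (rad, reading noise about 0.01): 1.62 to 1.82 as found (open, leaning a little toward the robot), 1.57 upright, falling as it closes. The hinge is stiff: the lid stays where it is left and takes about 1 N at its far edge to move. Clicked it rests between 0.00 and 0.12, by the catch's height; let go before the click, the pins lift it 17 mm higher, to 0.14 to 0.26.
- lid_hinge (a point): On the hinge axis (along case y), midway; 57 mm above the bench, at case x = -61.5 mm. Turns with the lid: its x axis points along the lid from hinge to far edge, z out of the lid's outer face. The lid is 200 mm wide, 126 mm from hinge axis to far edge, 5 mm thick with a 19 mm skirt on the inner side; its outer face lies 5 mm out from the hinge axis.
- lid_press (a point): Middle of a dark 22 x 70 mm patch on the lid's outer face (upper when shut), 115 mm from the hinge axis, 12 mm from the far edge: the place to press. Axes as lid_hinge. From 17 mm above the clicked height the push needed rises from 4 N to 8 to 13 N, drops to 6 N or less as the catch snaps over 2 to 3 mm before the end, then a hard rubber stop is met (about 20 N per mm).
- block: Cork sanding block with a red abrasive face below, 72 x 40 x 32 mm high (its x, y, z), loose on the bench, 50 to 110 g. Origin at the centre of its underside.
- glue_pot: White open plastic pot, 68 mm across, 70 mm high; leave it. Origin at the centre of its underside.
- tape: Yellow roll of tape lying flat, 90 mm across, 25 mm high; leave it. Origin at the centre of its underside.
- offcut: Pale wooden moulding offcut, 140 x 30 x 24 mm; leave it. Origin at the centre of its underside, x along its length.
Things that resemble listed ones, but are neither listed nor needed, are in the scene too. There is more than one size of the case; the job needs the largest.

How it is judged:
By the outcome, as a careful person would: the job done as asked, in the order asked, and still so for the second after the job is handed in, with the robot touching nothing.
It also fails if it takes over 67 s, if anything falls off the work surface, if the arm or the gripper's body presses on something with over 40 N, if the wrist force passes 120 N, or if a joint passes its speed limit or range.

## Working session

There is one attempt and no reset: what is moved stays moved. The work goes in short steps, Python scripts to look and compute and a shell command to move; the robot and the scene stay as the last step left them, time stands still between calls to the robot, and variables do not carry over. Pictures are saved under pics/ and viewed, and the job is handed in when it is done.

```bash
mkdir -p pics; ls; python3 - <<'E'
from workcell import ctrl, snapshot, masks_of
import cv2
print(ctrl.read_state())
for c in ("scene","top"):
    s=snapshot(c); cv2.imwrite(f"pics/{c}0.png",s["frame"][:,:,::-1]); print(c,s["mtx"],s["dist_coeffs"],s["rvec"],s["tvec"])
    for q in ("case","lid","block","glue_pot","tape","offcut","lid_press"):
        print(c,q,[(round(m["confidence"],2),m["rect"]) for m in masks_of(c,q)])
E
```

```text
pics
{'t': 0.0, 'joint_pos': array([-1.47927569e+00,  1.81531802e-01,  1.60794743e+00,  2.24068922e-06,
        1.35378241e+00, -2.06307565e-01]), 'qd': array([-2.33673307e-04,  8.90209745e-04,  6.45766317e-04, -5.87135702e-04,
        3.65303514e-04, -8.47937300e-06]), 'effort': array([-2.74601800e-03, -4.33870375e+01, -3.41848326e+01,  7.00769085e-02,
        3.86233418e-02, -1.44859914e-04]), 'eef_pos': array([ 0.16869978, -0.54920138,  0.25684457]), 'tool_rot': array([-3.13995951e+00, -3.44028061e-04,  2.97827435e-01]), 'wrist_force': array([ 0.43498202, -0.50423108,  0.18760169]), 'wrist_torque': array([ 0.03901431,  0.06974797, -0.00595069]), 'opening': 0.0878720992065775}
scene [[489.49288995   0.         322.66342792]
 [  0.         489.49288995 235.15633178]
 [  0.           0.           1.        ]] [-0.06024165  0.          0.          0.          0.        ] [ 1.35807008  2.45882403 -0.64927746] [ 0.31909593 -0.41250488  1.3760484 ]
scene case [(0.91, [301.1, 150.9, 113.6, 129.6]), (0.78, [343.8, 322.3, 81.3, 55.8]), (0.58, [238.8, 279.8, 79.2, 54.4])]
scene lid [(0.66, [
[... 615 characters left out ...]
  0.          0.          0.        ] [ 2.13518885 -2.14507308  0.17730675] [-0.00201442  0.63157018  0.8659401 ]
top case [(0.97, [246.8, 236.3, 117.7, 89.8]), (0.94, [277.5, 143.7, 77.9, 68.1]), (0.74, [176.1, 157.5, 79.7, 65.1])]
top lid [(0.96, [247.5, 288.6, 115.8, 32.6]), (0.77, [177.1, 156.3, 76.7, 63.1]), (0.7, [278.9, 138.8, 76.9, 66.3])]
top block [(0.55, [410.8, 233.4, 36.5, 35.6])]
top glue_pot [(0.58, [397.9, 300.5, 32.6, 34.7])]
top tape [(0.92, [454.9, 306.6, 49.5, 45.3]), (0.71, [412.9, 232.1, 32.6, 39.3])]
top offcut [(0.92, [131.7, 238.8, 64.9, 28.5])]
top lid_press [(0.95, [179.5, 157.0, 73.5, 58.2]), (0.92, [247.1, 285.7, 115.9, 43.5]), (0.59, [277.6, 143.7, 75.4, 63.7])]
```

View pics/scene0.png

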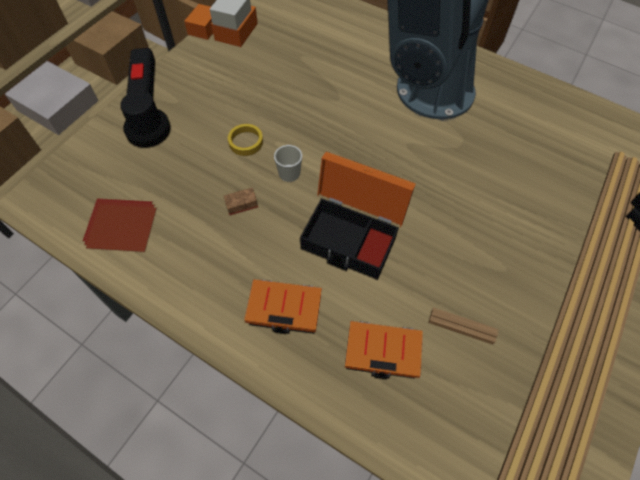

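View pics/top0.png

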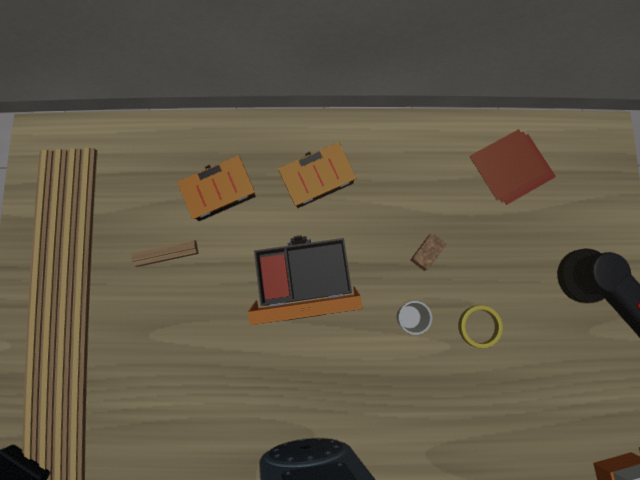

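The two orange closed cases (top (217,188) and (317,175)) are smaller look-alikes. The open case at top (302,272) is the candidate. The cork block is at top (428,252) and scene (241,201), with the offcut at top (165,253). I'll check these in close crops.

```bash
cat > h.py <<'E'
import numpy as np, cv2
from workcell import ctrl, snapshot, masks_of
def proj(s,P):
    return cv2.projectPoints(np.asarray(P,float).reshape(-1,3),np.array(s["rvec"],float),np.array(s["tvec"],float),np.array(s["mtx"]),np.array(s["dist_coeffs"],float))[0][:,0]
def onplane(s,uv,z):
    n=cv2.undistortPoints(np.array(uv,float).reshape(-1,1,2),np.array(s["mtx"]),np.array(s["dist_coeffs"],float))[:,0]
    R=cv2.Rodrigues(np.array(s["rvec"],float))[0];t=np.array(s["tvec"],float).ravel()
    C=-R.T@t; d=np.c_[n,np.ones(len(n))]@R
    return C+d*((z-C[2])/d[:,2])[:,None]
def crop(s,name,x,y,w,h,k,pts=None):
    f=s["frame"][y:y+h,x:x+w,::-1].copy(); f=cv2.resize(f,None,fx=k,fy=k,interpolation=cv2.INTER_CUBIC)
    if pts is not None:
        for p in pts: cv2.circle(f,(int((p[0]-x+.5)*k),int((p[1]-y+.5)*k)),2,(0,255,0),-1)
    cv2.imwrite(f"pics/{name}.png",f); return f
E
python3 - <<'E'
from h import *
import numpy as np
S={c:snapshot(c) for c in("scene","top")}
crop(S["top"],"c_top_blk",395,215,70,80,7); crop(S["scene"],"c_sc_blk",205,180,75,50,8)
a=crop(S["top"],"c_top_case",240,225,130,105,5); b=crop(S["scene"],"c_sc_case",295,145,125,135,4)
print(proj(S["top"],[.169,-.55,.257]),proj(S["scene"],[.169,-.55,.257]))
pk={}
for c in S:
    for k in("rvec","tvec","mtx","dist_coeffs","frame"): pk[c+k]=np.array(S[c][k])
    for q in("block","case","lid"):
        for i,m in enumerate(masks_of(c,q)): pk[f"{c}_{q}_{i}"]=m["pixels"]
np.savez("d0.npz",**pk)
for q,c,z in(("case","top",.055),):
    for m in masks_of(c,q):
        r=m["rect"]; print(onplane(S[c],[[r[0],r[1]],[r[0]+r[2],r[1]+r[3]]],z))
E
```

```text
[[671.36765477 503.4060821 ]] [[230.74988487 -28.33840662]]
[[ 0.83916469  0.0965456   0.055     ]
 [ 0.68970779 -0.06708966  0.055     ]]
[[ 0.63253533  0.16196478  0.055     ]
 [ 0.45066982 -0.08220825  0.055     ]]
[[ 0.63703585 -0.18422227  0.055     ]
 [ 0.55823223 -0.2551815   0.055     ]]
[[0.80436627 0.32007934 0.055     ]
 [0.6591027  0.13727298 0.055     ]]
```

View pics/c_top_blk.png

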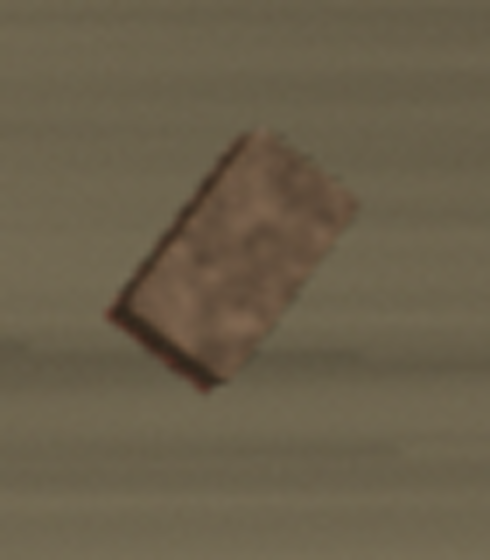

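View pics/c_sc_blk.png

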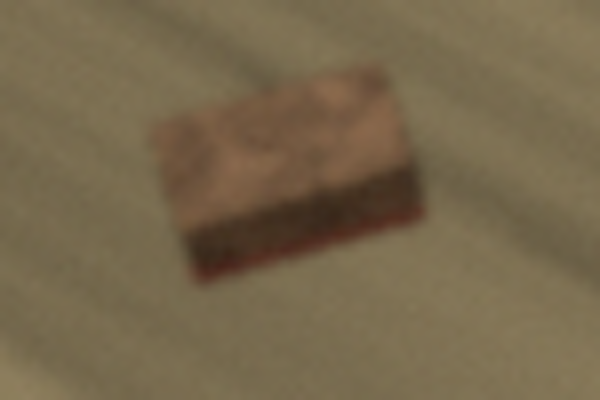

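View pics/c_top_case.png

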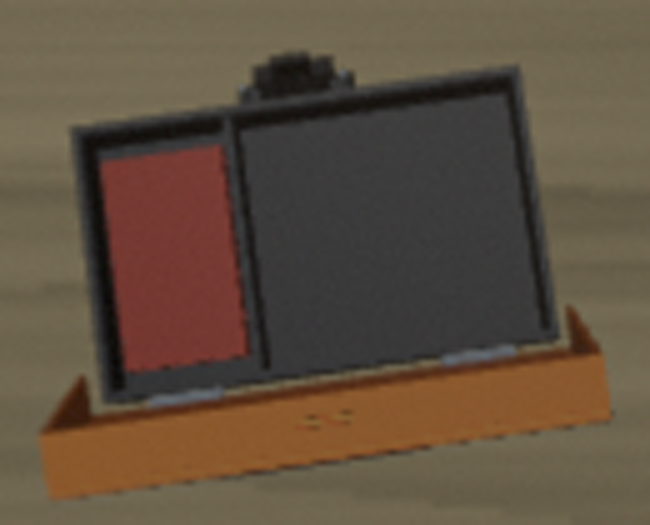

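View pics/c_sc_case.png

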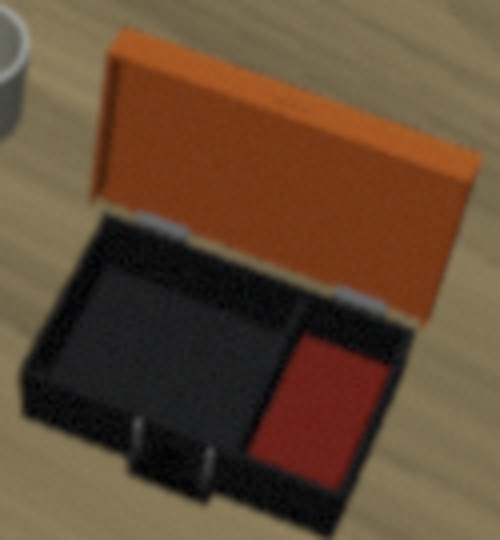

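Crops: the block at top (428,252) is cork on top with a red line at its base in both views, so its red face is down. The open case has an empty wide bay on the right (-y), with the hinge near the robot and the catch at top (299,240). Next I'll fit the poses from hand-picked corners in both views.

```bash
python3 - <<'E'
from h import *
from scipy.optimize import least_squares
S={c:snapshot(c) for c in("scene","top")}
def pose(p,P):
    c,s=np.cos(p[2]),np.sin(p[2]); P=np.array(P,float); return np.c_[P[:,0]*c-P[:,1]*s+p[0],P[:,0]*s+P[:,1]*c+p[1],P[:,2]]
def fit(obs,p0,nm):
    f=lambda p:np.concatenate([(proj(S[c],pose(p,P))-np.array(U)).ravel() for c,P,U in obs])
    r=least_squares(f,p0,loss="soft_l1"); print(nm,r.x,"px rms",np.sqrt(np.mean(f(r.x)**2)),f(r.x).round(1)); return r.x
T=lambda L,k,x,y:[[a/k+x-.5,b/k+y-.5] for a,b in L]
h,w=.0575,.095
case=[("top",[[h,w,.055],[h,-w,.055],[-h,-w,.055],[-h,w,.055]],T([(75,130),(518,68),(556,338),(106,402)],5,240,225)),
 ("scene",[[h,-w,.055],[-h,-w,.055],[-h,w,.055],[h,w,0]],T([(24,374),(105,215),(412,330),(328,534)],4,295,145))]
for c in case: print(onplane(S[c[0]],c[2],.055)[:,:2].round(3).tolist())
pc=fit(case,[.53,.03,.1],"case")
for c in("top","scene"): fit([o for o in case if o[0]==c],pc,c)
a,b=.036,.02
Bt=T([(250,128),(357,205),(228,382),(122,305)],7,395,215)
Bs=T([(152,123),(382,65),(418,165),(185,225)],8,205,180)
print(onplane(S["top"],Bt,.032)[:,:2].round(3).tolist(),onplane(S["scene"],Bs,.032)[:,:2].round(3).tolist())
print("glue",onplane(S["top"],[[415,318]],.07),"tape",onplane(S["top"],[[481,327]],.025))
E
```

```text
[[0.604, 0.144], [0.63, -0.042], [0.517, -0.056], [0.492, 0.129]]
[[0.633, -0.038], [0.521, -0.056], [0.495, 0.128], [0.628, 0.149]]
case [0.56157551 0.04355905 0.13892855] px rms 1.0063369496524324 [-1.  -0.5  0.4 -0.9  1.2 -0.3 -0.5  0.2 -1.4 -1.4 -0.1 -1.3  1.2 -0.7
  1.1  1.7]
top [0.56088364 0.04359045 0.135211  ] px rms 0.6554564695498358 [-0.9 -0.3  0.6 -0.4  1.1  0.3 -0.7  0.4]
scene [0.56352111 0.04391005 0.14542071] px rms 1.189024908882182 [-1.7 -0.4 -0.7 -0.5  0.9 -0.3  1.1  2.3]
[[0.644, -0.231], [0.62, -0.263], [0.566, -0.221], [0.59, -0.19]] [[0.622, -0.263], [0.569, -0.218], [0.592, -0.188], [0.645, -0.233]]
glue [[ 0.46402453 -0.18381567  0.07      ]] tape [[ 0.44249007 -0.33353271  0.025     ]]
```

```bash
python3 -m creep '[[[3,2.2,0],[0,0,-0.1],1],[[6,4.5,0],[0,0,-0.2],1],[[9,6.7,0],[0,0,-0.3],1],[[12,9,0],[0,0,-0.4],1],[[15,11.1,0],[0,0,-0.5],1],[[18,13.3,0],[0,0,-0.6],1],[[21,15.6,0],[0,0,-0.7],1],[[24,17.8,0],[0,0,-0.8],1]]'
```

```text
t: 2.02
eef_pos: [0.41, -0.3703, 0.258]
tool_rot: [3.141, -0.0, -0.507]
wrist_force: [-0.5, -0.5, 0.3]
opening: 0.088
```

```bash
python3 -m creep '[[[3,2.2,0],[0,0,-0.06],1],[[6,4.4,0],[0,0,-0.12],1],[[9,6.6,-1],[0,0,-0.174],1],[[12,8.8,-3],[0,0,-0.174],1],[[15,11,-5],[0,0,-0.174],1],[[18,13.2,-7.5],[0,0,-0.174],1],[[19.6,14.4,-10],[0,0,-0.174],1],[[19.6,14.4,-12],[0,0,-0.174],1]]'; python3 - <<'E'
from h import *
for c,r in(("top",(380,200,100,110,6)),("scene",(190,130,110,110,5))):
    s=snapshot(c); crop(s,"g_"+c,*r)
E
```

```text
t: 2.68
eef_pos: [0.6073, -0.2239, 0.1355]
tool_rot: [-3.14, 0.001, -0.672]
wrist_force: [-0.4, 0.2, -0.4]
opening: 0.0883
```

View pics/g_top.png

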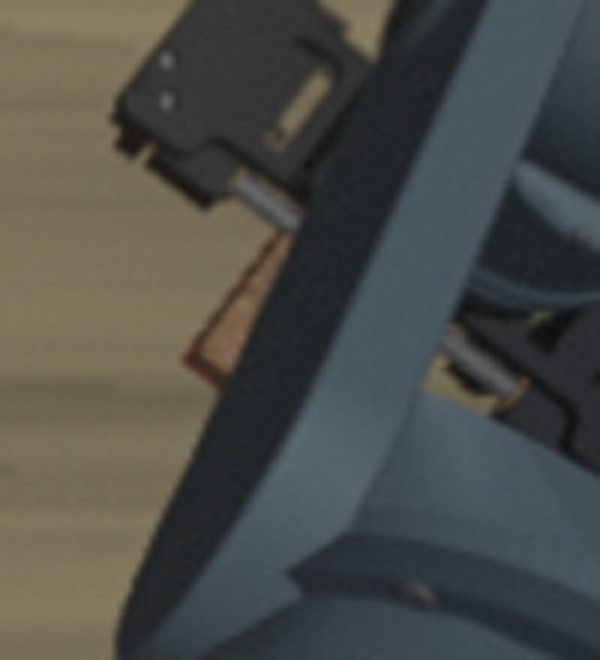

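View pics/g_scene.png

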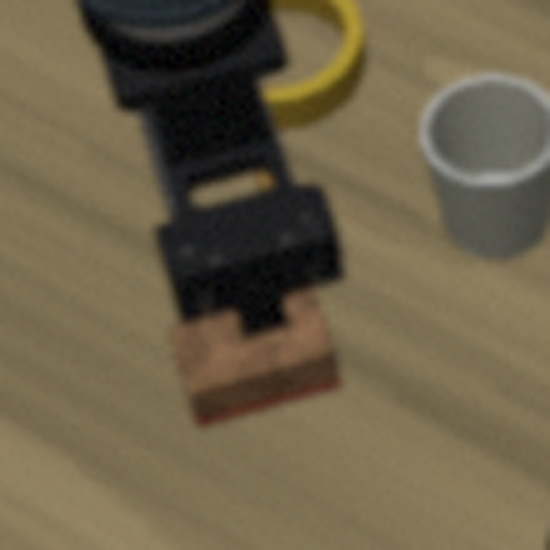

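The fingers straddle the block (scene crop centre (241,201)), long axis parallel to the gripper. Descending to grasp.

```bash
python3 -m creep '[[[0,0,-3],[0,0,0],1],[[0,-0.1,-6],[0,0,0],1],[[0,-0.2,-9],[0,0,0],1],[[0,-0.2,-10.5],[0,0,0],1],[[0,-0.2,-11.1],[0,0,0],1],[[0,-0.2,-11.1],[0,0,0],1],[[0,-0.2,-11.1],[0,0,0],-0.3],[[0,-0.2,-11.1],[0,0,0],-0.3]]' 15; python3 -m creep '[[[0,0,0],[0,0,0],-0.6],[[0,0,0],[0,0,0],-0.6],[[0,0,0],[0,0,0],-0.6],[[0,0,0],[0,0,0],-0.6],[[0,0,0],[0,0,0],-0.6]]' 15
```

```text
t: 3.45
eef_pos: [0.6062, -0.2307, 0.0292]
tool_rot: [-3.141, -0.004, -0.676]
wrist_force: [-0.3, -0.2, -0.3]
opening: 0.0771
t: 3.87
eef_pos: [0.6048, -0.2297, 0.027]
tool_rot: [-3.142, -0.0, -0.676]
wrist_force: [0.6, -0.1, 0.1]
opening: 0.0434
```

```bash
python3 -m creep '[[[0,0,0],[0,0,0],-1],[[0,0,0],[0,0,0],-1],[[0,0,0],[0,0,0],-1],[[0,0,0],[0,0,0],-1]]' 15; python3 -m creep '[[[0,0,1],[0,0,0],-1],[[0,0,3],[0,0,0],-1],[[0,0,6],[0,0,0],-1],[[0,0,9],[0,0,0],-1],[[0,0,12],[0,0,0],-1],[[0,0,14],[0,0,0],-1],[[0,0,14],[0,0,0],-1],[[0,0,14],[0,0,0],-1]]'
```

```text
t: 4.2
eef_pos: [0.6048, -0.2296, 0.0269]
tool_rot: [-3.141, -0.0, -0.676]
wrist_force: [-0.8, 0.8, 2.3]
opening: 0.0399
t: 4.87
eef_pos: [0.6053, -0.2301, 0.1683]
tool_rot: [-3.141, -0.003, -0.676]
wrist_force: [-1.1, 0.5, -1.3]
opening: 0.0396
```

```bash
python3 -m creep '[[[-0.5,3,0],[0,0,0.1],-1],[[-1,6,0],[0,0,0.2],-1],[[-1.5,9,0],[0,0,0.3],-1],[[-2,12,0],[0,0,0.4],-1],[[-2.5,15,0],[0,0,0.5],-1],[[-3,18,0],[0,0,0.6],-1],[[-3.5,21,0],[0,0,0.7],-1],[[-4,24.2,0],[0,0,0.813],-1]]';  python3 -m creep '[[[0,0,0],[0,0,0],-1],[[0,0,0],[0,0,0],-1],[[0,0,0],[0,0,0],-1]]'; python3 - <<'E'
from h import *
for c,r in(("top",(230,180,160,160,4)),("scene",(250,60,200,220,3))):
    s=snapshot(c); crop(s,"p_"+c,*r)
E
```

```text
t: 5.53
eef_pos: [0.5628, 0.0136, 0.1643]
tool_rot: [-3.14, 0.004, 0.141]
wrist_force: [0.2, 0.7, -0.6]
opening: 0.0399
t: 5.78
eef_pos: [0.564, 0.0121, 0.1653]
tool_rot: [-3.141, 0.002, 0.136]
wrist_force: [0.2, -0.8, -0.7]
opening: 0.0397
```

View pics/p_top.png

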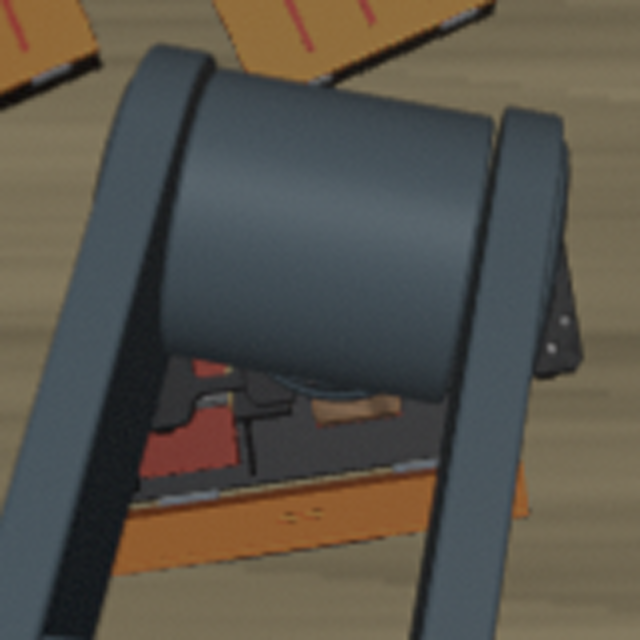

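View pics/p_scene.png

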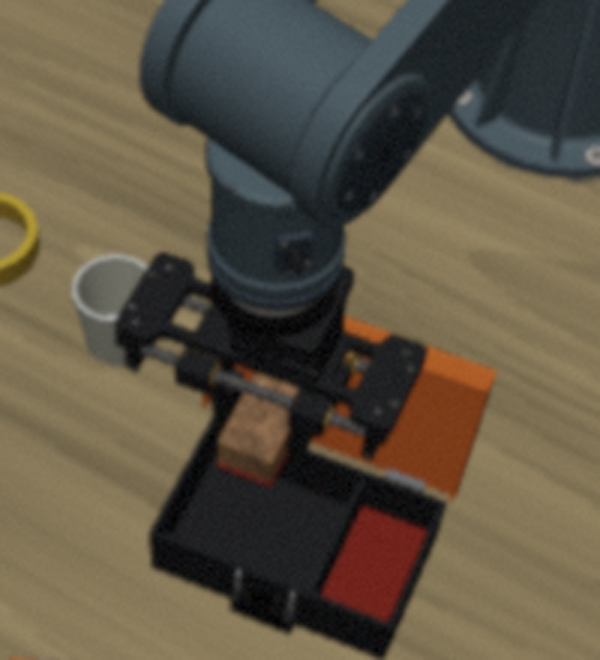

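The block is over the bay with the case walls parallel to the gripper, and the wrist clears the lid. Lowering in two stages.

```bash
python3 -m creep '[[[0,0,-2],[0,0,0],-1],[[0.1,0,-4],[0,0,0],-1],[[0.1,0,-6],[0,0,0],-1],[[0.1,0,-8],[0,0,0],-1],[[0.1,0,-10],[0,0,0],-1],[[0.1,0,-11],[0,0,0],-1],[[0.1,0,-11],[0,0,0],-1],[[0.1,0,-11],[0,0,0],-1]]';  python3 -m creep '[[[0,0,-0.7],[0,0,0],-1],[[0,0,-1.4],[0,0,0],-1],[[0,0,-1.9],[0,0,0],-1],[[0,0,-2.2],[0,0,0],-1],[[0,0,-2.2],[0,0,0],-1]]'; python3 -c "
from h import *
s=snapshot('scene');crop(s,'q_scene',270,120,160,170,4)"
```

```text
t: 6.55
eef_pos: [0.5656, 0.0115, 0.0565]
tool_rot: [-3.141, 0.001, 0.135]
wrist_force: [0.5, -0.3, -0.2]
opening: 0.0399
t: 6.97
eef_pos: [0.5652, 0.0124, 0.034]
tool_rot: [-3.141, 0.001, 0.137]
wrist_force: [-0.6, 0.7, -0.1]
opening: 0.0399
```

View pics/q_scene.png

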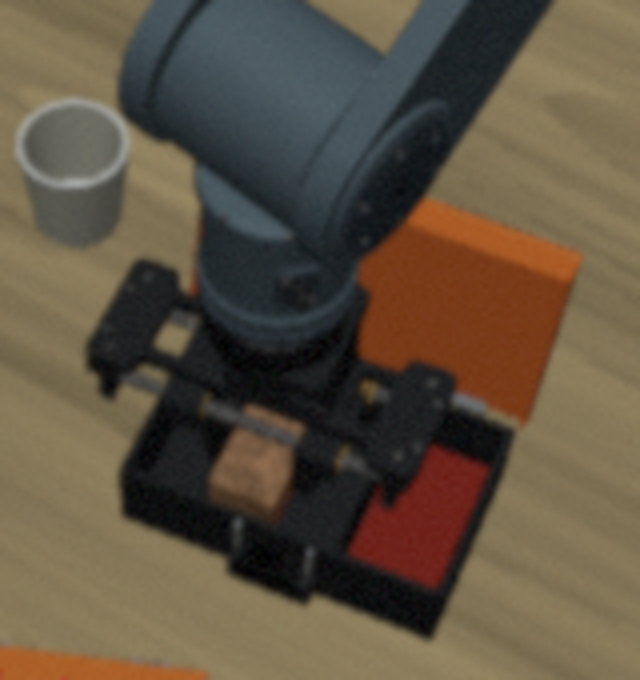

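```bash
python3 -m creep '[[[0,0,-0.15],[0,0,0],-1],[[0,0,-0.3],[0,0,0],-1],[[0,0,-0.3],[0,0,0],-1],[[0,0,-0.3],[0,0,0],-1]]'; python3 -m creep '[[[0,0,0],[0,0,0],0.25],[[0,0,0],[0,0,0],0.25],[[0,0,0],[0,0,0],0.25],[[0,0,0],[0,0,0],0.25],[[0,0,0],[0,0,0],0.25],[[0,0,0],[0,0,0],0.25]]'
```

```text
t: 7.35
eef_pos: [0.5658, 0.0123, 0.0318]
tool_rot: [3.142, -0.0, 0.137]
wrist_force: [-0.2, -0.5, -0.9]
opening: 0.0397
t: 7.85
eef_pos: [0.5658, 0.0123, 0.0318]
tool_rot: [3.142, -0.0, 0.137]
wrist_force: [0.9, 0.8, -0.8]
opening: 0.0546
```

```bash
python3 -m creep '[[[0,0,1],[0,0,0],0.25],[[0,0,3],[0,0,0],0.25],[[0,0,6],[0,0,0],0.25],[[0,0,10],[0,0,0],0.25],[[0,0,14],[0,0,0],0.25],[[0,0,18],[0,0,0],0.25],[[0,0,22],[0,0,0],0.25],[[0,0,26],[0,0,0],0.25]]'; python3 -m creep '[[[0,-4,2],[0,0,0],-1],[[0,-8,2],[0,0,0],-1],[[0,-12,2],[0,0,0],-1],[[0,-16,2],[0,0,0],-1],[[0,-20,2],[0,0,0],-1],[[0,-23,2],[0,0,0],-1],[[0,-26,2],[0,0,0],-1],[[0,-26,2],[0,0,0],-1]]' 30; python3 - <<'E'
from h import *
for c,r in(("top",(230,210,160,120,5)),("scene",(280,130,160,150,4))):
    s=snapshot(c); crop(s,"r_"+c,*r)
E
```

```text
t: 8.52
eef_pos: [0.5652, 0.0124, 0.2947]
tool_rot: [3.141, -0.001, 0.137]
wrist_force: [1.2, -0.8, -0.2]
opening: 0.0552
t: 9.18
eef_pos: [0.5648, -0.253, 0.3121]
tool_rot: [3.139, 0.0, 0.132]
wrist_force: [-0.2, 0.9, -0.4]
opening: 0.0039
```

View pics/r_top.png

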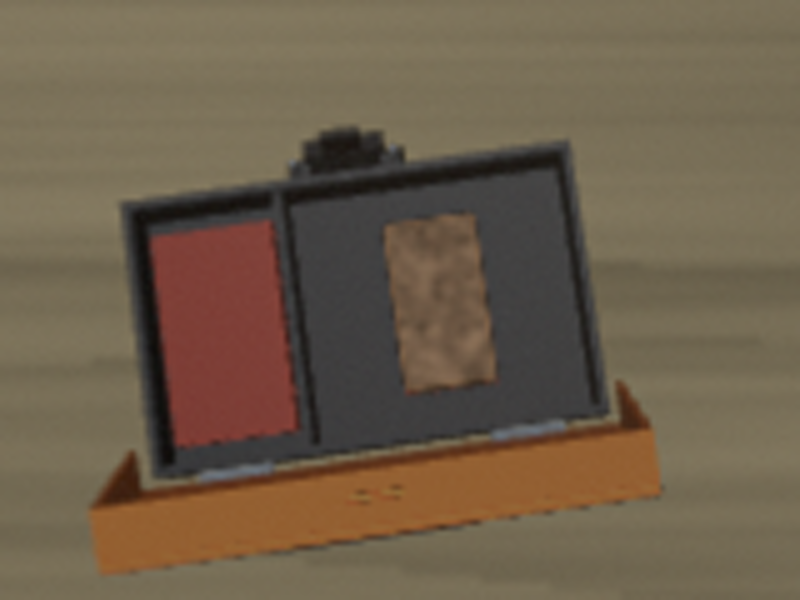

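View pics/r_scene.png

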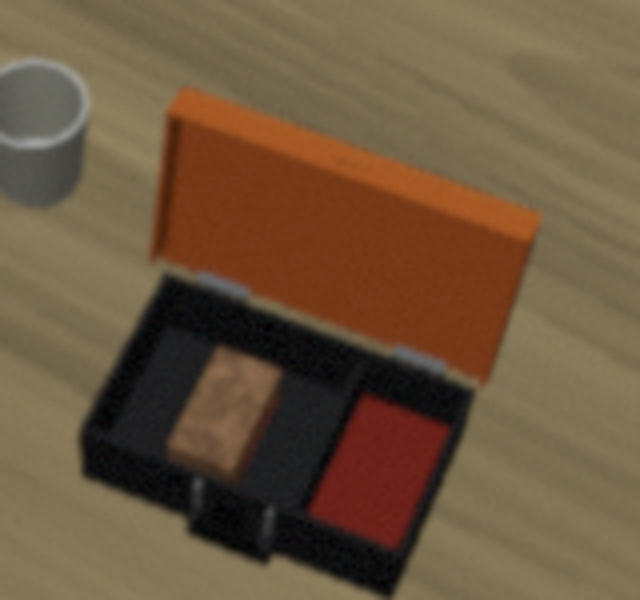

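The block lies flat in the wide bay, centred and released (top crop (440,300), red edge at its base). Now a quick measurement of the lid angle before going behind it.

```bash
python3 - <<'E'
from h import *
from scipy.optimize import minimize_scalar, least_squares
S={c:snapshot(c) for c in("scene","top")}
T=lambda L,k,x,y:np.array([[a/k+x-.5,b/k+y-.5] for a,b in L])
o=np.array([.561,.0436]);yw=.137;ex=np.array([np.cos(yw),np.sin(yw)]);ey=np.array([-ex[1],ex[0]])
def L(th,a,n,y,dx=0):
    x=-.0615+dx+a*np.cos(th)-n*np.sin(th); z=.057+a*np.sin(th)+n*np.cos(th); return np.r_[o+x*ex+y*ey,z]
uT=T([(98,572),(660,494)],5,230,210); uS=T([(540,218),(183,88)],4,280,130)
f=lambda p:np.r_[(proj(S["top"],[L(p[0],.126,.005,.1,p[1]),L(p[0],.126,.005,-.1,p[1])])-uT).ravel()]
r=least_squares(f,[1.7,0]);print(r.x,r.fun.round(1))
for th in(1.62,1.7,1.75,1.8):
    print(th,f([th,0]).round(1),proj(S["scene"],[L(th,.126,.005,.1),L(th,.126,.005,-.1)]).round(1).tolist(),uS.round(1).tolist())
E
python3 -m creep '[[[-1.5,3.5,0],[0,0,0],-1],[[-3,7,0],[0,0,0],-1],[[-4.5,10.5,0],[0,0,0],-1],[[-6,14,0],[0,0,0],-1],[[-7.5,17.5,0],[0,0,0],-1],[[-9,21,0],[0,0,0],-1],[[-10.6,24.5,0],[0,0,0],-1],[[-12.1,28,0],[0,0,0],-1]]'
```

```text
[1.78959107 0.00312055] [ 0.3  0.2  0.5 -0.3]
1.62 [ -1.3 -10.   -0.9 -10.5] [[412.9, 188.5], [322.1, 155.8]] [[414.5, 184.0], [325.2, 151.5]]
1.7 [-0.5 -4.3 -0.1 -4.8] [[414.4, 185.2], [324.0, 152.8]] [[414.5, 184.0], [325.2, 151.5]]
1.75 [ 0.1 -0.7  0.4 -1.3] [[415.3, 183.3], [325.2, 151.1]] [[414.5, 184.0], [325.2, 151.5]]
1.8 [0.6 2.7 0.8 2.1] [[416.1, 181.5], [326.4, 149.5]] [[414.5, 184.0], [325.2, 151.5]]
t: 10.05
eef_pos: [0.443, 0.0351, 0.312]
tool_rot: [-3.142, -0.001, 0.139]
wrist_force: [0.8, 0.1, 0.2]
opening: 0.0006
```

```bash
python3 -m creep '[[[0,-0.5,-2.5],[0,0,0],-1],[[0,-0.7,-5],[0,0,0],-1],[[0,-0.7,-7.5],[0,0,0],-1],[[0,-0.7,-10],[0,0,0],-1],[[0,-0.7,-12.5],[0,0,0],-1],[[0,-0.7,-14.5],[0,0,0],-1],[[0,-0.7,-15.5],[0,0,0],-1],[[0,-0.7,-15.5],[0,0,0],-1]]'; python3 -c "
from h import *
s=snapshot('scene');crop(s,'u_scene',270,40,180,220,3)"
```

```text
t: 10.72
eef_pos: [0.4429, 0.0266, 0.1549]
tool_rot: [-3.14, 0.004, 0.138]
wrist_force: [-1.1, -0.9, 0.7]
opening: 0.0004
```

View pics/u_scene.png

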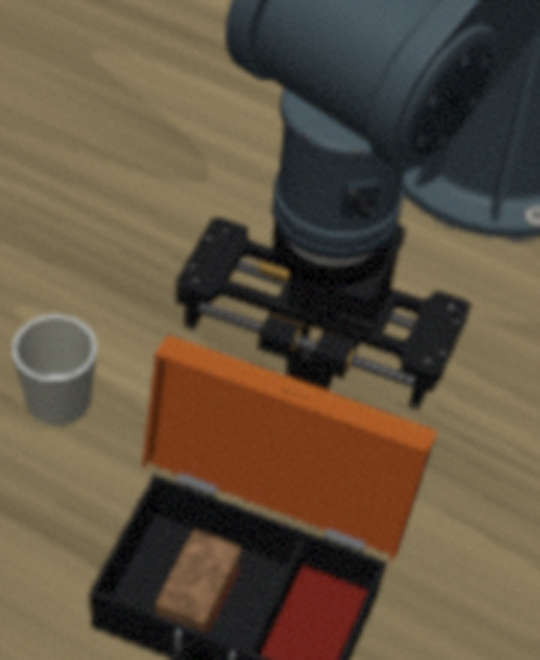

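```bash
python3 -m creep '[[[0.7,0.1,0],[0,0,0],-1],[[1.4,0.2,0],[0,0,0],-1],[[2,0.28,0],[0,0,0],-1],[[2.5,0.35,0],[0,0,0],-1],[[3,0.41,0],[0,0,0],-1],[[3.5,0.48,0],[0,0,0],-1],[[4,0.55,0],[0,0,0],-1],[[4.4,0.6,0],[0,0,0],-1]]';python3 -c "
from h import *
s=snapshot('scene');crop(s,'v_scene',270,40,180,220,3)"
```

```text
t: 11.43
eef_pos: [0.4892, 0.0313, 0.1567]
tool_rot: [-3.141, 0.0, 0.137]
wrist_force: [-1.9, 0.1, 1.1]
opening: 0.0008
```

View pics/v_scene.png

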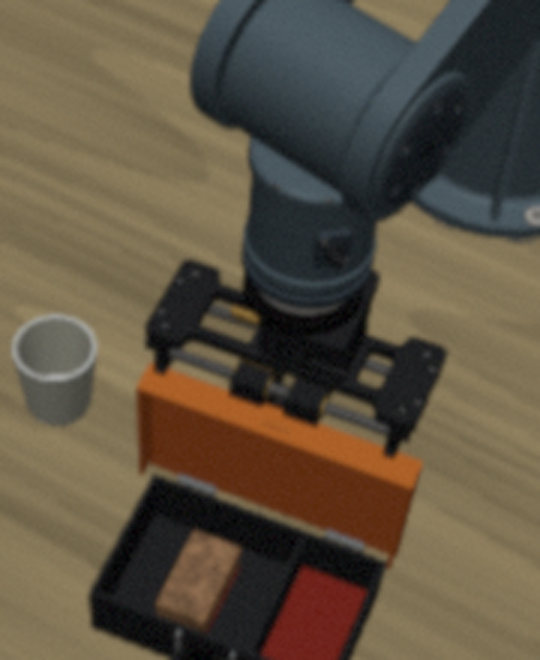

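```bash
python3 -m creep '[[[0.6,0.08,0.05],[0,0,0],-1],[[1.2,0.16,0.1],[0,0,0],-1],[[2,0.27,0.05],[0,0,0],-1],[[2.8,0.39,0],[0,0,0],-1],[[3.7,0.51,-0.1],[0,0,0],-1],[[4.6,0.64,-0.25],[0,0,0],-1],[[5.5,0.76,-0.55],[0,0,0],-1],[[6.4,0.88,-0.95],[0,0,0],-1]]';python3 -c "
from h import *
s=snapshot('scene');crop(s,'w_scene',270,60,180,220,3)"
```

```text
t: 12.15
eef_pos: [0.5541, 0.0402, 0.1471]
tool_rot: [3.141, -0.001, 0.137]
wrist_force: [-1.2, -1.0, 0.4]
opening: 0.0004
```

View pics/w_scene.png

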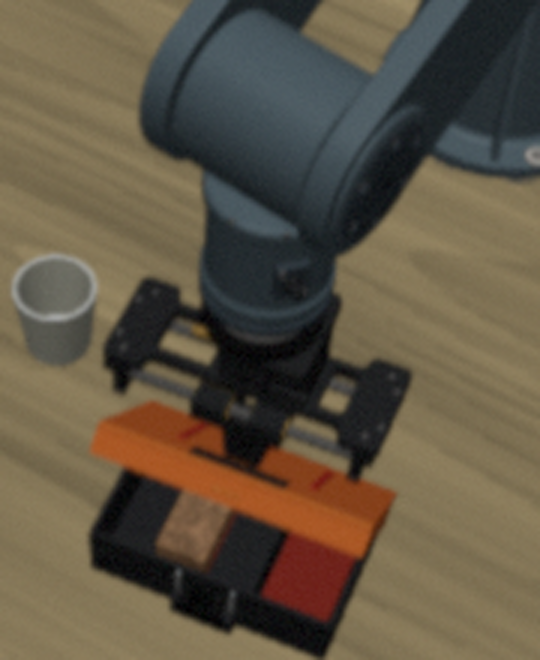

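```bash
python3 -m creep '[[[0.6,0.08,-0.3],[0,0,0],-1],[[1.2,0.16,-0.6],[0,0,0],-1],[[1.8,0.25,-0.95],[0,0,0],-1],[[2.5,0.34,-1.45],[0,0,0],-1],[[3.15,0.43,-1.95],[0,0,0],-1],[[3.6,0.49,-2.35],[0,0,0],-1],[[4.1,0.56,-2.75],[0,0,0],-1],[[4.1,0.56,-2.75],[0,0,0],-1]]';python3 -c "
from h import *
s=snapshot('scene');crop(s,'x_scene',270,60,180,220,3)"
```

```text
t: 12.87
eef_pos: [0.5941, 0.0458, 0.1187]
tool_rot: [-3.141, 0.001, 0.137]
wrist_force: [0.0, -0.3, 0.1]
opening: 0.0007
```

View pics/x_scene.png

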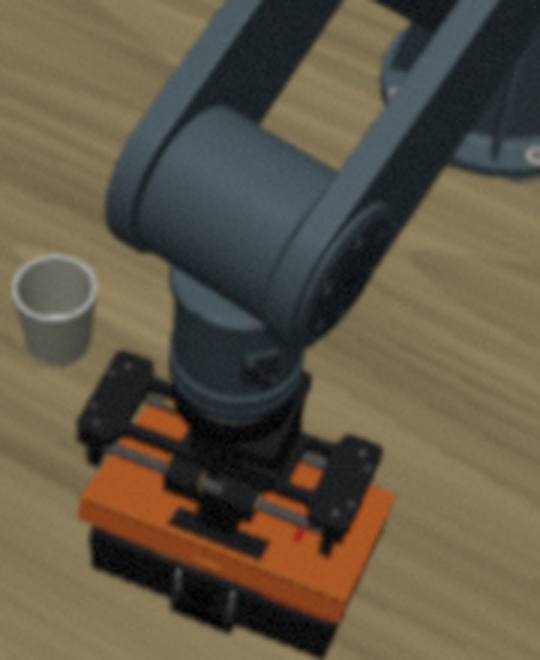

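```bash
python3 -m creep '[[[0.4,0.05,-0.2],[0,0,0],-1],[[0.8,0.11,-0.35],[0,0,0],-1],[[1.2,0.16,-0.5],[0,0,0],-1],[[1.58,0.22,-0.6],[0,0,0],-1],[[1.58,0.22,-0.6],[0,0,0],-1],[[1.58,0.22,-0.6],[0,0,0],-1]]';python3 -c "
from h import *
s=snapshot('scene');crop(s,'y_scene',270,150,170,150,4)"
```

```text
t: 13.42
eef_pos: [0.6097, 0.0479, 0.1137]
tool_rot: [-3.142, -0.0, 0.137]
wrist_force: [0.2, -0.4, -0.3]
opening: 0.0005
```

View pics/y_scene.png

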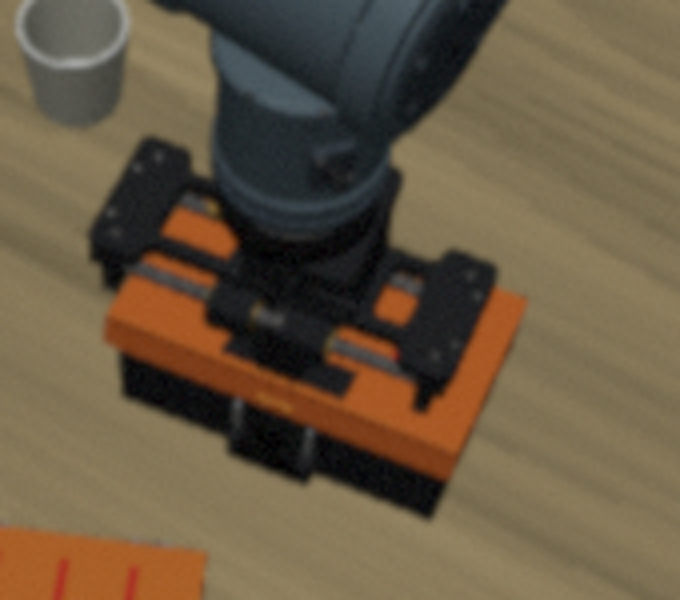

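```bash
python3 -m creep '[[[0,0,-0.1],[0,0,0],-1],[[0,0,-0.2],[0,0,0],-1],[[0,0,-0.3],[0,0,0],-1],[[0,0,-0.3],[0,0,0],-1]]';python3 -m creep '[[[0,0,-0.1],[0,0,0],-1],[[0,0,-0.2],[0,0,0],-1],[[0,0,-0.3],[0,0,0],-1],[[0,0,-0.3],[0,0,0],-1]]'
```

```text
t: 13.8
eef_pos: [0.6093, 0.0479, 0.1105]
tool_rot: [-3.142, 0.0, 0.137]
wrist_force: [-0.1, 0.4, 0.3]
opening: 0.0004
t: 14.13
eef_pos: [0.6094, 0.0479, 0.1074]
tool_rot: [-3.141, 0.0, 0.137]
wrist_force: [-0.4, 0.5, -0.7]
opening: 0.0003
```

```bash
for i in 1 2 ; do python3 -m creep '[[[0,0,-0.1],[0,0,0],-1],[[0,0,-0.2],[0,0,0],-1],[[0,0,-0.2],[0,0,0],-1]]';done
```

```text
t: 14.38
eef_pos: [0.6094, 0.0479, 0.1055]
tool_rot: [-3.142, 0.0, 0.137]
wrist_force: [0.6, -1.6, -0.8]
opening: 0.0006
t: 14.63
eef_pos: [0.6097, 0.0479, 0.1038]
tool_rot: [3.142, -0.0, 0.137]
wrist_force: [1.2, 0.3, 1.1]
opening: 0.0004
```

```bash
for i in 1 2 ; do python3 -m creep '[[[0,0,-0.1],[0,0,0],-1],[[0,0,-0.2],[0,0,0],-1],[[0,0,-0.2],[0,0,0],-1]]' | grep -E "eef|force";done
```

```text
eef_pos: [0.61, 0.0479, 0.1021]
wrist_force: [-0.7, 1.0, 3.2]
eef_pos: [0.6103, 0.0479, 0.1001]
wrist_force: [2.3, 1.4, 5.2]
```

```bash
for i in 1 2 3; do python3 -m creep '[[[0,0,-0.1],[0,0,0],-1],[[0,0,-0.2],[0,0,0],-1],[[0,0,-0.2],[0,0,0],-1]]' | grep -E "eef|force";done
```

```text
eef_pos: [0.6101, 0.0478, 0.0979]
wrist_force: [3.4, 0.4, 4.9]
eef_pos: [0.6103, 0.0479, 0.0963]
wrist_force: [2.7, 1.2, 6.4]
eef_pos: [0.6106, 0.0479, 0.0946]
wrist_force: [3.4, 2.0, 6.3]
```

```bash
for i in 1 2 3 4; do python3 -m creep '[[[0,0,-0.05],[0,0,0],-1],[[0,0,-0.1],[0,0,0],-1],[[0,0,-0.1],[0,0,0],-1]]' | grep -E "eef|force";done
```

```text
eef_pos: [0.6107, 0.0479, 0.0937]
wrist_force: [3.0, 0.7, 8.6]
eef_pos: [0.6108, 0.0479, 0.0928]
wrist_force: [3.9, 1.7, 8.4]
eef_pos: [0.611, 0.0479, 0.0919]
wrist_force: [3.4, 1.2, 8.2]
eef_pos: [0.611, 0.0479, 0.091]
wrist_force: [3.4, 1.8, 8.8]
```

```bash
for i in 1 2 3 ; do python3 -m creep '[[[0,0,-0.05],[0,0,0],-1],[[0,0,-0.1],[0,0,0],-1],[[0,0,-0.1],[0,0,0],-1]]' | grep -E "eef|force";done
```

```text
eef_pos: [0.6112, 0.0479, 0.0901]
wrist_force: [3.3, 1.4, 8.9]
eef_pos: [0.6113, 0.048, 0.0891]
wrist_force: [4.2, 2.3, 8.0]
eef_pos: [0.6101, 0.0478, 0.087]
wrist_force: [2.5, 0.9, 3.1]
```

The force fell from about 9 N to 3 N, which suggests the catch snapped. I'll lift off and check that the lid stays down.

```bash
python3 -m creep '[[[0,0,-0.03],[0,0,0],-1],[[0,0,-0.05],[0,0,0],-1],[[0,0,-0.05],[0,0,0],-1]]' | grep -E "eef|force"; python3 -m creep '[[[0,0,0.2],[0,0,0],-1],[[0,0,0.4],[0,0,0],-1],[[0,0,0.4],[0,0,0],-1]]' | grep -E "eef|force"; python3 -m creep '[[[0,0,1],[0,0,0],-1],[[0,0,4],[0,0,0],-1],[[0,0,8],[0,0,0],-1],[[0,0,12],[0,0,0],-1],[[0,0,16],[0,0,0],-1],[[0,-4,19],[0,0,0],-1],[[0,-8,19],[0,0,0],-1],[[0,-12,19],[0,0,0],-1]]';python3 -m creep '[[[0,-4,0],[0,0,0],-1],[[0,-8,0],[0,0,0],-1],[[0,-12,0],[0,0,0],-1],[[0,-16,0],[0,0,0],-1],[[0,-16,0],[0,0,0],-1]]'; python3 - <<'E'
from h import *
for c,r in(("top",(230,210,160,120,5)),("scene",(280,150,160,140,4))):
    s=snapshot(c); crop(s,"z_"+c,*r); cv2.imwrite(f"pics/full_{c}.png",s["frame"][:,:,::-1])
E
```

```text
eef_pos: [0.61, 0.0478, 0.0867]
wrist_force: [2.4, 0.2, 6.7]
eef_pos: [0.6083, 0.0479, 0.0893]
wrist_force: [0.6, -0.1, 0.4]
t: 18.8
eef_pos: [0.6104, -0.0691, 0.2842]
tool_rot: [3.139, -0.005, 0.14]
wrist_force: [0.7, -0.7, -1.0]
opening: 0.0004
t: 19.22
eef_pos: [0.6081, -0.2357, 0.2799]
tool_rot: [3.139, 0.002, 0.13]
wrist_force: [-0.3, -0.2, -0.5]
opening: 0.001
```

View pics/z_top.png

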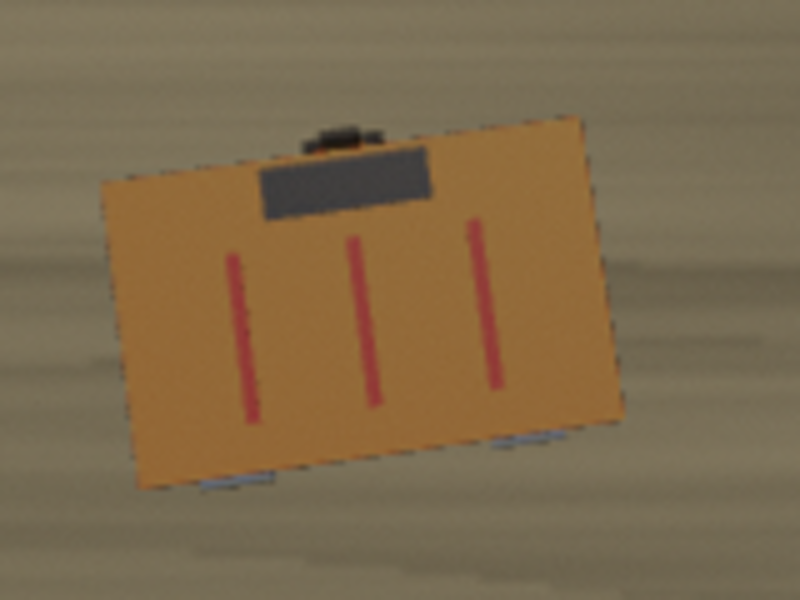

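View pics/z_scene.png

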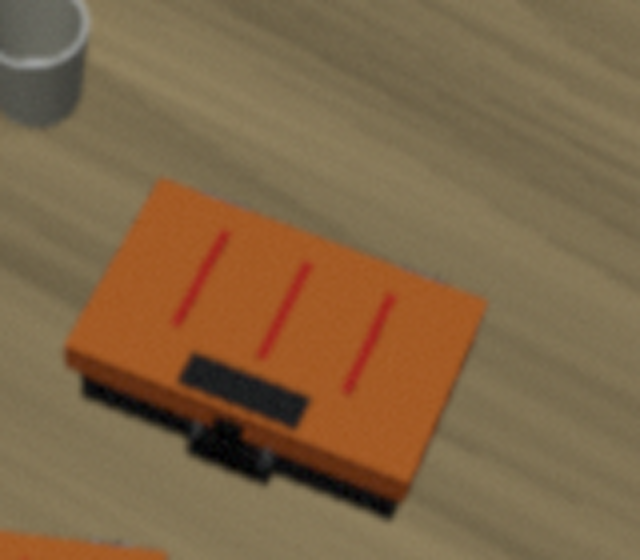

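View pics/full_scene.png

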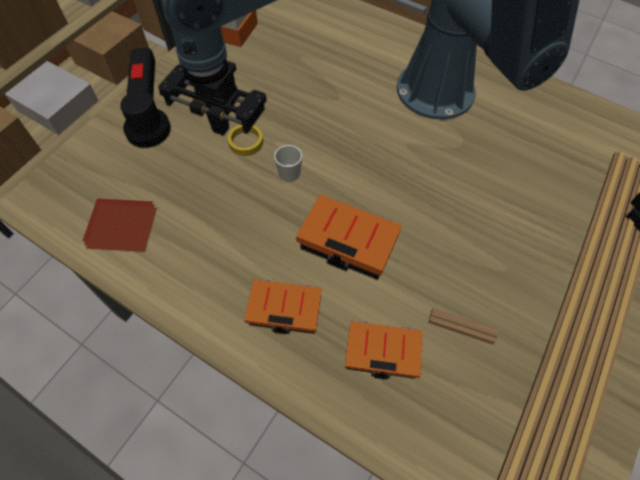

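```bash
python3 - <<'E'
from h import *
S={c:snapshot(c) for c in("scene","top")}
o=np.array([.561,.0436]);yw=.137;ex=np.array([np.cos(yw),np.sin(yw)]);ey=np.array([-ex[1],ex[0]])
def L(th,a,n,y):
    x=-.0615+a*np.cos(th)-n*np.sin(th); return np.r_[o+x*ex+y*ey,.057+a*np.sin(th)+n*np.cos(th)]
uS=np.array([[405,485],[68,350]])/4+[279.5,149.5]; uT=np.array([[102,182],[580,117]])/5+[229.5,209.5]
for th in(0,.05,.1,.15,.2,.26):
    P=[L(th,.126,.005,.1),L(th,.126,.005,-.1)]
    print(th,(proj(S["scene"],P)-uS).round(1).tolist(),(proj(S["top"],P)-uT).round(1).tolist())
E
```

```text
0 [[1.2, 0.1], [-0.8, -0.6]] [[0.3, 0.9], [0.1, 0.5]]
0.05 [[1.6, -1.4], [-0.8, -2.2]] [[-0.2, 0.6], [0.3, 0.2]]
0.1 [[2.1, -3.0], [-0.8, -3.9]] [[-0.6, 0.6], [0.5, -0.0]]
0.15 [[2.6, -4.7], [-0.7, -5.7]] [[-1.1, 0.6], [0.7, -0.0]]
0.2 [[3.2, -6.6], [-0.5, -7.7]] [[-1.5, 0.9], [1.0, 0.1]]
0.26 [[3.9, -9.0], [-0.3, -10.2]] [[-2.1, 1.3], [1.3, 0.5]]
```

The lid angle fits about 0.0 to 0.05, below the 0.14 at which an unclicked lid would rest, and it held after release.

```bash
python3 -c "
from workcell import ctrl
print(ctrl.job_done())"
```

```text
the job is handed in; nothing more can be done
None
```

The cork block is in the wide bay of the largest case, and the lid is shut and held by its catch. The block lies flat with its red face down, and I let go of it before touching the lid. I swung the lid closed with the closed fingertips and pressed on the dark patch. The job was handed in at about 19 s of the 67 s allowed.

- **Catch:** the push rose to about 9 N, then dropped to 3 N as the catch snapped over. It was back up to about 7 N as I pressed slightly further, so it stayed well under the 20 N limit.
- **Lid staying shut:** after I lifted off, the camera fit put the lid at about 0.0 to 0.05 rad. An unclicked lid would rest at 0.14 or more.
- **Other checks:** the other things on the bench look unmoved in the last picture, and the gripper is clear of everything. No checks failed; the state gave no lid angle reading, so the angle comes from the pictures and the force drop only.

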